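# Set out the guitar-bridge job on its outlined mats

### The arm

A 6-joint arm with a two-finger parallel gripper is mounted at the origin on the work surface. World frame = base frame: x ahead of the robot, y to its left, z up, the work surface at z = 0. Lengths are in m, angles in rad, forces in N, time in s.
With the tool pointing down it reaches from about 0.3 to 0.85 m from the base axis. Payload 5.4 kg.
Tool frame: the origin (TCP) lies at the very end of the fingers, on their centre line; the grasp point (between the pads) lies 19 mm behind it; z points along the fingers, y is the line along which they close (so a half turn about z gives the same grasp; the last joint's range is limited). The gripper opens to 85 mm and grips with 20 to 120 N. Pads are 22 mm wide; open, the fingers measure 114 mm over their backs; the gripper's body (76 mm by 85 mm) begins 54 mm behind the grasp point. The pads swing forward as they close: fully open they stand 13 mm farther back than shut.
Start: joints at [0.95, 0.158, 1.597, -0, 1.386, -0.21], TCP at [0.23, 0.527, 0.231] pointing down, gripper open.
Joint ranges: [-2.91, 2.91], [-0.94, 2.29], [0.18, 2.7], [-1.29, 4.43], [0.17, 2.64], [-3, 3]. Speed limits (rad/s): [2.57, 2.57, 3.14, 3.14, 3.14, 3.14].

### API

Orientations are given as a rotation vector (axis times angle).
In Python, from rig import ctrl, vision gives the robot as it stands.
- The arm moves only by the shell command python3 -m inch 'ROWS' [FORCE]. ROWS is JSON, a list that holds one entry, the list of rows, each a list of 7 numbers: the opening, from 0 (shut) to 1 (fully open), then the shift along the tool's x, y, z scaled (see below), then the turn, a rotation vector about the tool's x, y, z scaled (see below). In form: [[[claw, x, y, z, rx, ry, rz], ...]]. A call has exactly 10 rows; each row is the pose to reach, as a shift and turn from the pose commanded when the call began, along the tool's axes at that moment; what a row does not reach only later rows make up. The controller multiplies each number of a shift by 10 cm and each number of a turn by 90 degrees. A row lasts 1/12 s, in which the tool goes at most 41.7 mm and 7.16 degrees, less where a joint would pass 70% of its speed; a pose out of reach is approached as far as the arm can. A call with a number of a shift or a turn outside -1 to 1 is refused whole. A call with a gripper value outside its range is refused whole. The fingers move at their own pace and stop on an object; FORCE is the grip in N (left out, the last holds). Time passes only in rows, so rows that repeat a pose let the fingers close, or fill a call up. It gives the time, the measured TCP pose, the force, the opening and the grip force at its end, in the units of the state.
- ctrl.observe(): the state, without advancing time (a new reading comes with each control period).
- vision.snapshot(name): name is "side" or "top" or "wrist"; returns the picture (400x640x3 uint8, red, green, blue); there is no depth.
- vision.camera_params(name): a dict with "mtx" (3x3 intrinsics, pixels), "rvec" (rotation vector, rad) and "tvec" (3), from world to camera coordinates, as OpenCV has them. Camera axes: x right, y down, z forward; pixel columns grow to the right and rows downward; lengths in m; the calibration is good to about 2 mm. A picture is of the moment at which its call begins: read the wrist's pose just before it. camera_params takes no time and is no camera call; for the wrist camera it gives the pose at the moment of the call.
- ctrl.finish_job(): hands the job in; it is judged then, once.
Trained networks look in the newest picture that a camera, given by its name, has taken for a name from the list of things; names that differ only in an ending like _2 or _b are one class to them, and where a whole thing is asked for, a point or a joint stands for the part that bears it (a point fixed in the world has none). Each returns a list of dicts, best first, with "conf" (0 to 1); they miss things now and then, are a little off and sometimes report something else, mostly with a low value. They report only what shows in the picture. A call takes as long as a camera call. They do not tell look-alikes from the thing itself.
- vision.boxes_of(camera, label): "rect" ([centre column, centre row, width, height] in pixels, round what is visible of it).
- vision.cut_out(camera, label): "region" (400x640 bool, what is visible of it) and "rect" ([centre column, centre row, width, height] in pixels, round what is visible of it).
- vision.place_of(camera, label): "xy" ([column, row] in pixels: a listed point, or the origin of a listed thing).
The state is a dict: "t": time; "joints": joint angles; "joint_velocities": joint speeds; "joint_efforts": joint torques, N m; "tcp_pos": TCP position; "eef_rot": TCP orientation; "contact_force": force on the tool from outside, world axes, zero at the start; "moment": the same for the moment, N m; "gripper_width": finger opening in m; "grasp_force": force on a finger pad.
Only numpy, scipy, OpenCV 4.12 (cv2) and the standard library are available. Lean on these libraries where they do the work, as an engineer would, in place of code of your own. Each camera call takes 0.05 s, during which the arm holds its last target. There are 200 camera calls.

### The job

Set out the bench for the bridge job: put the wooden bridge, the blue sanding block, the black soundhole plug and the yellow glue bottle each on the felt mat that carries its outline, the right way up and squarely on the outline; the bridge and the block must be turned to match it (either way round). Set each thing down rather than dropping it, never tip the glue bottle over, and leave the amber jar and the green tape where they are.

Things in the scene. Friction and masses are not known exactly. Their poses are not given: they have to be found in the camera images.
- bridge: guitar bridge of dark brown wood with a white saddle strip and six white pin dots: a flat bar 150 long (its x), 30 wide (its y) mm; 11 mm thick over the middle 90 mm, 7 mm thick at both ends. 40 to 85 g. Loose, lying flat. Origin: centre of its underside; z up.
- block: blue sanding block with a red underside and a thin silver line along its top: 76 long (its x), 46 wide (its y), 26 mm high, 105 to 210 g. Loose, lying flat. Origin: centre of its underside; z up.
- plug: black soundhole plug: a disc 100 mm across and 10 mm thick with an upright white grip tab on top, 44 long (its x), 14 wide (its y), rising from 10 to 36 mm above the underside, centred. 63 to 126 g. Loose, lying flat, tab up. Origin: centre of its underside; z up.
- bottle: yellow glue bottle with a white paper band and a red nozzle, standing: round body 38 mm in diameter up to 56 mm high, then narrowing to a nozzle tip at 85 mm. 56 to 112 g. Loose. Origin: centre of its underside; z up.
- bridge_mat: fixed grey felt mat 170 (its x) x 50 (its y) x 4 mm thick with the dark brown outline (solid silhouette) of the bridge, 150 x 30 mm, centred, long side along its x. The silhouette is flat paint. Origin: centre of its underside, on the bench; its top is 4 mm higher.
- block_mat: fixed grey felt mat 100 (its x) x 70 (its y) x 4 mm thick with the blue outline (solid silhouette) of the sanding block, 76 x 46 mm, centred, long side along its x. Origin: centre of its underside; its top is 4 mm higher.
- plug_mat: fixed round grey felt mat 124 mm across, 4 mm thick, with the black outline (solid silhouette) of the plug, a 100 mm circle, centred. Origin: centre of its underside; its top is 4 mm higher.
- bottle_mat: fixed square grey felt mat 70 x 70 x 4 mm thick with the yellow outline (solid silhouette) of the bottle's foot, a 38 mm circle, centred. Origin: centre of its underside; its top is 4 mm higher.
- jar: bystander: closed amber jar with a red cap, 60 mm across, 60 mm high, on the bench at the robot's left edge of the work. Loose; leave alone. Origin: centre of its underside.
- tape: bystander: green roll of masking tape lying flat, 90 mm outside, 60 mm inside diameter, 24 mm high, at the robot's right edge of the work. Loose; leave alone. Origin: centre of its underside.
There are look-alikes about, which are no part of the job. Of the things like the block, leave any that is pink; of the rest the larger one is meant. Several things have the shape of the bridge; the one meant has the colours described above.

How it is judged:
At the end, for the whole second after the job is handed in: Bridge, block, plug and bottle each rest flat or upright on the top of their own mat, centre within 12 mm of the mat's centre horizontally, tilted less than 0.1 rad; bridge and block turned to within 0.2 rad of their outline (either way round); all released and at rest (horizontal distance between bridge and bridge_mat below 0.012 m and z of bridge in the frame of bridge_mat between 0.001 and 0.008 m and angle between each of bridge, block, plug, bottle's own z axis and vertical below 0.1 rad and linear speed of each of bridge, block, plug, bottle below 0.02 m/s and angle between the x axis of bridge and the x axis of bridge_mat, either way round below 0.2 rad and horizontal distance between block and block_mat below 0.012 m and z of block in the frame of block_mat between 0.001 and 0.008 m and angle between the x axis of block and the x axis of block_mat, either way round below 0.2 rad and horizontal distance between plug and plug_mat below 0.012 m and z of plug in the frame of plug_mat between 0.001 and 0.008 m and horizontal distance between bottle and bottle_mat below 0.012 m and z of bottle in the frame of bottle_mat between 0.001 and 0.008 m); the robot touches nothing.
It fails at once if one of the four things is let go in the air, its underside more than 30 mm above the bench ((height (world z) of bridge above 0.03 m and contact force between the fingers and bridge below 0.02 N) or (height (world z) of block above 0.03 m and contact force between the fingers and block below 0.02 N) or (height (world z) of plug above 0.03 m and contact force between the fingers and plug below 0.02 N) or (height (world z) of bottle above 0.03 m and contact force between the fingers and bottle below 0.02 N)).
It fails at once if the glue bottle is tipped by more than 0.5 rad (angle between bottle's own z axis and vertical above 0.5 rad).
It fails at once if the amber jar is moved by more than 20 mm (distance of jar from where it was at the start of the episode above 0.02 m).
It fails at once if the green tape is moved by more than 20 mm (distance of tape from where it was at the start of the episode above 0.02 m).
It also fails if it takes over 115 s, if anything falls off the work surface, if the arm or the gripper's body presses on something with over 40 N, if the wrist force passes 120 N, or if a joint passes its speed limit or range.

## Working session

There is one attempt and no reset: what is moved stays moved. The work goes in short steps, Python scripts to look and compute and a shell command to move; the robot and the scene stay as the last step left them, time stands still between calls to the robot, and variables do not carry over. Pictures are saved under pics/ and viewed, at most 14 in all, crops included, and the job is handed in when it is done.

```bash
ls; mkdir -p pics
python3 - <<'E'
from rig import ctrl, vision
import cv2
print(ctrl.observe())
for n in ("top","side"):
    im=vision.snapshot(n); cv2.imwrite(f"pics/{n}0.png",im[...,::-1]); print(vision.camera_params(n))
E
```

```text
pics
{'t': 0.0, 'joints': array([ 9.49887155e-01,  1.59082074e-01,  1.59826869e+00,  1.75735511e-07,
        1.38618330e+00, -2.10107697e-01]), 'joint_velocities': array([ 0.00066432, -0.0001214 ,  0.00064838,  0.00109936, -0.00082288,
        0.00027949]), 'joint_efforts': array([-3.13186811e-04, -3.96012890e+01, -3.31425655e+01, -1.73974313e-04,
        8.53445032e-03, -1.56790804e-05]), 'tcp_pos': array([0.22928208, 0.52664117, 0.23028009]), 'eef_rot': array([-6.40597566e-01, -3.07478571e+00,  2.78926262e-03]), 'contact_force': array([ 0.11483224, -0.03972116,  0.46340787]), 'moment': array([-0.04115659, -0.01761865,  0.0463044 ]), 'grasp_force': 0.0, 'gripper_width': 0.08522571161637864}
{'mtx': array([[399.01840679,   0.        , 325.35805159],
       [  0.        , 399.01840679, 200.97277188],
       [  0.        ,   0.        ,   1.        ]]), 'rvec': array([ 2.1724104 , -2.13256684,  0.09500941]), 'tvec': array([-0.00392272,  0.42438222,  1.31844682])}
{'mtx': array([[376.39284892,   0.        , 315.7829082 ],
       [  0.        , 376.39284892, 195.63561232],
       [  0.        ,   0.        ,   1.        ]]), 'rvec': array([ 2.30128634, -0.64699694,  0.25708428]), 'tvec': array([-0.37455731,  0.20387189,  0.97579365])}
```

View pics/top0.png

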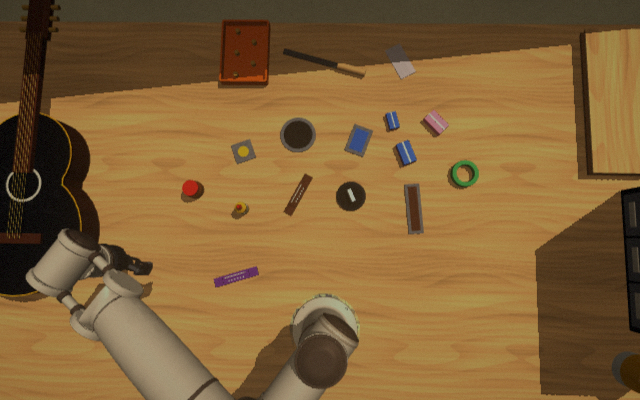

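View pics/side0.png

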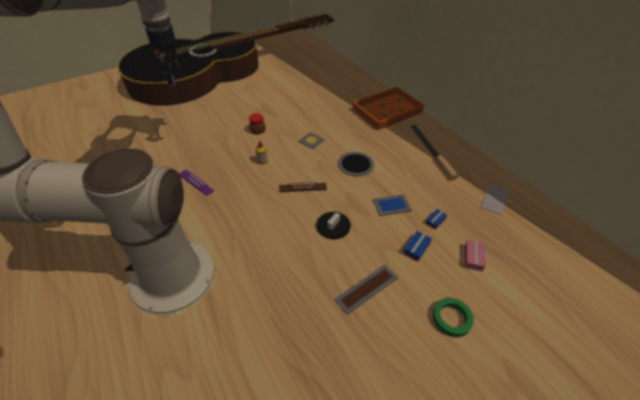

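The top view shows bottle (240,208), its mat (243,151), plug mat (298,134), bridge (298,195; a purple look-alike is at 236,277), plug (351,196), block mat (359,140), large blue block (405,153; small blue at 392,121, pink at 435,122), bridge mat (414,208), jar (192,188) and tape (464,173). The side view agrees with this.

```bash
cat > h.py <<'E'
import numpy as np, cv2
from rig import ctrl, vision
from scipy.spatial.transform import Rotation as R
from scipy.optimize import least_squares
def box(l,w,z0,z1): return np.array([[sx*l/2,sy*w/2,z] for sx in(-1,1) for sy in(-1,1) for z in(z0,z1)])
def cyl(d,z0,z1): return np.array([[d/2*np.cos(a),d/2*np.sin(a),z] for a in np.arange(0,6.28,.2) for z in(z0,z1)])
M=dict(bridge=box(.15,.03,0,.009),block=box(.076,.046,0,.026),plug=cyl(.1,0,.01),bottle=np.vstack([cyl(.038,0,.056),cyl(.01,.08,.085)]),
 bridge_mat=box(.17,.05,0,.004),block_mat=box(.1,.07,0,.004),plug_mat=cyl(.124,0,.004),bottle_mat=box(.07,.07,0,.004),jar=cyl(.06,0,.06),tape=cyl(.09,0,.024))
SEED=dict(bridge=(298,195),block=(405,153),plug=(351,196),bottle=(240,208),bridge_mat=(414,208),block_mat=(359,140),plug_mat=(298,134),bottle_mat=(243,151),jar=(192,188),tape=(464,173))
def pix(c,P):
    return cv2.projectPoints(np.asarray(P,float),c["rvec"],c["tvec"],c["mtx"],None)[0][:,0]
def plane(c,uv,z):
    Rm=cv2.Rodrigues(c["rvec"])[0]; o=-Rm.T@c["tvec"]; d=Rm.T@np.linalg.inv(c["mtx"])@[uv[0],uv[1],1]
    return (o+d*(z-o[2])/d[2])[:2]
def hullm(pts,off,s=8):
    m=np.zeros((100*s,100*s),np.uint8); h=cv2.convexHull(((pts-off)*s).astype(np.float32)); return h
def mom(h):
    m=cv2.moments(h.astype(np.float32)); a=m["m00"]
    return np.array([m["m10"]/a,m["m01"]/a]),.5*np.arctan2(2*m["mu11"],m["mu20"]-m["mu02"]),abs(a)
def fit(c,name,mask,yaw0=0):
    """pose whose projected convex outline has the mask's centroid and axis"""
    ys,xs=np.nonzero(mask); cen=np.array([xs.mean(),ys.mean()]); C=np.cov(xs,ys); th=.5*np.arctan2(2*C[0,1],C[0,0]-C[1,1])
    hh=M[name][:,2].max()/2; best=None
    for y0 in (-.8,0,.8,1.57):
        def res(p):
            P=M[name]@R.from_euler('z',p[2]).as_matrix().T+[p[0],p[1],0]
            cc,t,a=mom(cv2.convexHull(pix(c,P).astype(np.float32))); return np.r_[cc-cen,10*np.sin(t-th)]
        r=least_squares(res,np.r_[plane(c,cen,hh),y0],diff_step=1e-3,x_scale=[.1,.1,1])
        if best is None or r.cost<best.cost: best=r; 
    p=best.x; P=M[name]@R.from_euler('z',p[2]).as_matrix().T+[p[0],p[1],0]
    return p,best.cost,mask.sum(),mom(cv2.convexHull(pix(c,P).astype(np.float32)))[2]
E
python3 - <<'E'
from h import *
im=vision.snapshot("top"); c=vision.camera_params("top")
for n,s in SEED.items():
    L=vision.cut_out("top",n); L=[d for d in L if np.hypot(*(np.array(d["rect"][:2])-s))<12]
    if not L: print(n,"missed"); continue
    p,k,a,b=fit(c,n,L[0]["region"]); print(n,"xy",p[:2].round(4),"yaw",round(float(p[2]%np.pi),3),"cost %.3f area %d vs %d conf %.2f"%(k,a,b,L[0]["conf"]))
    m=L[0]["region"].astype(np.uint8); im[cv2.dilate(m,np.ones((3,3),np.uint8))-m>0]=(255,0,255)
cv2.imwrite("pics/seg.png",cv2.resize(im[100:300,150:500],(0,0),fx=2.2,fy=2.2,interpolation=0)[...,::-1])
E
```

```text
bridge xy [0.4479 0.0997] yaw 2.65 cost 0.000 area 403 vs 397 conf 0.85
block xy [ 0.5992 -0.2669] yaw 0.43 cost 0.000 area 340 vs 351 conf 0.69
plug xy [ 0.4491 -0.0768] yaw 3.021 cost 45.012 area 665 vs 677 conf 0.62
bottle missed
bridge_mat xy [ 0.4087 -0.2962] yaw 0.09 cost 0.000 area 722 vs 751 conf 0.60
block_mat xy [ 0.6432 -0.1075] yaw 2.775 cost 0.000 area 581 vs 575 conf 0.86
plug_mat xy [0.6602 0.1065] yaw 2.585 cost 7.921 area 976 vs 970 conf 0.72
bottle_mat xy [0.5985 0.2945] yaw 0.862 cost 2.496 area 401 vs 401 conf 0.65
jar xy [0.4588 0.452 ] yaw 0.76 cost 0.000 area 318 vs 360 conf 0.56
tape xy [ 0.5317 -0.4643] yaw 2.265 cost 0.163 area 416 vs 615 conf 0.74
```

View pics/seg.png

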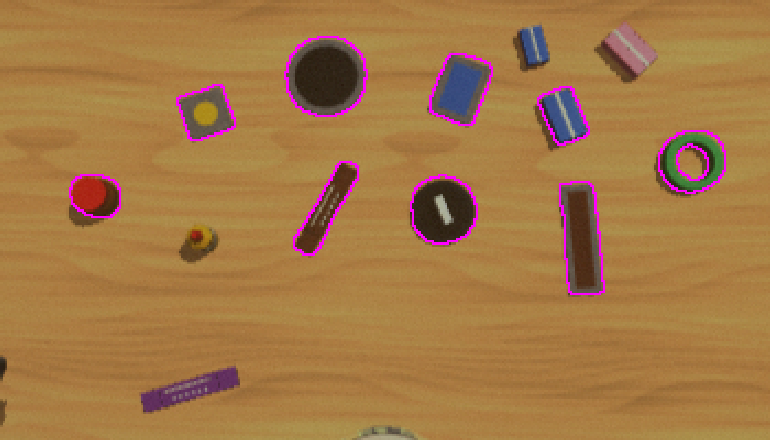

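All outlines match the known sizes: each projected area is close to its mask area. Next I locate the bottle and the plug tab by colour, then plan the first move.

```bash
cat > plan.py <<'E'
# plan.py x y z toolYdir_yaw(rad, world direction of closing line): scaled tool-axis shift/turn from the present pose
import sys; from h import *
x,y,z,phi=map(float,sys.argv[1:5]); s=ctrl.observe(); Rn=R.from_rotvec(s["eef_rot"]).as_matrix(); best=None
for k in (-1,0,1,2):
    a=phi+k*np.pi; Y=np.array([np.cos(a),np.sin(a),0]); Z=np.array([0,0,-1.]); T=np.c_[np.cross(Y,Z),Y,Z]
    r=R.from_matrix(Rn.T@T).as_rotvec()
    if best is None or np.linalg.norm(r)<np.linalg.norm(best)-1e-6: best=r
d=Rn.T@(np.array([x,y,z])-s["tcp_pos"])
print("tcp",s["tcp_pos"].round(4),"w %.3f"%s["gripper_width"],"j6 %.2f"%s["joints"][5],"shift",(d/.1).round(3),"turn",(best/(np.pi/2)).round(3), "t",round(s["t"],1))
E
python3 - <<'E'
from h import *
im=vision.snapshot("top"); c=vision.camera_params("top"); hsv=cv2.cvtColor(im,cv2.COLOR_RGB2HSV).astype(int)
def win(m,s,r): w=np.zeros_like(m); w[s[1]-r:s[1]+r,s[0]-r:s[0]+r]=1; return m&w.astype(bool)
H,S,V=hsv[...,0],hsv[...,1],hsv[...,2]
t=win((V>110)&(S<90),(351,196),13); ys,xs=np.nonzero(t); print("tab px",len(xs))
M["tab"]=box(.044,.014,.01,.036); print("tab",fit(c,"tab",t))
print(vision.place_of("top","bottle")[:2], vision.boxes_of("top","bottle")[:2])
for n in("plug","bottle_mat"): print(n,[plane(c,d["xy"],.0 if n=="plug" else 0).round(4) for d in vision.place_of("top",n)[:1]])
for d in vision.place_of("top","bottle")[:2]: print("bottle",plane(c,d["xy"],0))
sd=vision.snapshot("side"); cs=vision.camera_params("side")
for d in vision.place_of("side","bottle")[:2]: print("bottle side",d,plane(cs,d["xy"],0))
r=win((S>140)&((H<8)|(H>172)),(240,208),10); ys,xs=np.nonzero(r); print("red",len(xs),plane(c,(xs.mean(),ys.mean()),.07))
cv2.imwrite("pics/bot.png",cv2.resize(im[190:228,220:260],(0,0),fx=10,fy=10,interpolation=0)[...,::-1])
E
python3 plan.py 0.40 0.29 0.2 1.57
```

```text
tab px 52
tab (array([ 0.44700118, -0.08233713,  0.39252824]), np.float64(5.441918649378044e-12), np.int64(52), 65.9429434936028)
[{'xy': [240.8, 207.8], 'conf': 0.7}, {'xy': [351.5, 195.0], 'conf': 0.37}] [{'rect': [242.0, 206.0, 15.4, 13.4], 'conf': 0.68}, {'rect': [359.4, 139.7, 25.9, 28.8], 'conf': 0.55}]
plug [array([ 0.4546, -0.0801])]
bottle_mat [array([0.5957, 0.2988])]
bottle [0.39845842 0.29444127]
bottle [ 0.44917055 -0.08460008]
bottle side {'xy': [262.8, 159.3], 'conf': 0.54} [0.40158942 0.28878627]
bottle side {'xy': [393.3, 205.9], 'conf': 0.2} [ 0.64429012 -0.11346458]
red 15 [0.39653246 0.28515076]
tcp [0.2296 0.5271 0.2313] w 0.085 j6 -0.21 shift [-2.509 -1.494  0.313] turn [-0.     0.    -0.261] t 1.1
```

View pics/bot.png

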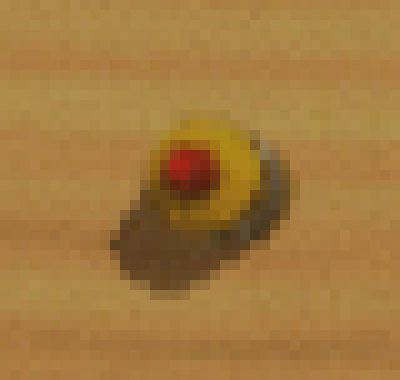

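The bottle shows its red tip near (239,207) and its yellow shoulder near (240.7,207.3), which puts it at about (0.40, 0.287). I'll move above it and check with the wrist camera.

```bash
python3 -m inch '[[[1,-0.1,-0.06,0,0,0,0],[1,-0.25,-0.15,0,0,0,0],[1,-0.4,-0.24,0,0,0,0],[1,-0.55,-0.33,0,0,0,0],[1,-0.7,-0.42,0,0,0,0],[1,-0.85,-0.5,0,0,0,0],[1,-1,-0.6,0,0,0,0],[1,-1,-0.6,0,0,0,0],[1,-1,-0.6,0,0,0,0],[1,-1,-0.6,0,0,0,0]]]' 40
python3 -m inch '[[[1,-0.1,-0.06,0,0,0,0],[1,-0.25,-0.15,0,0,0,0],[1,-0.4,-0.24,0,0,0,0],[1,-0.55,-0.33,0,0,0,0],[1,-0.7,-0.42,0,0,0,0],[1,-0.85,-0.5,0,0,0,0],[1,-1,-0.6,0,0,0,0],[1,-1,-0.6,0,0,0,0],[1,-1,-0.6,0,0,0,0],[1,-1,-0.6,0,0,0,0]]]'
python3 -m inch '[[[1,-0.1,-0.06,0.05,0,0,-0.05],[1,-0.25,-0.15,0.1,0,0,-0.1],[1,-0.4,-0.22,0.15,0,0,-0.15],[1,-0.5,-0.29,0.2,0,0,-0.2],[1,-0.5,-0.29,0.3,0,0,-0.26],[1,-0.5,-0.29,0.3,0,0,-0.26],[1,-0.5,-0.29,0.3,0,0,-0.26],[1,-0.5,-0.29,0.3,0,0,-0.26],[1,-0.5,-0.29,0.3,0,0,-0.26],[1,-0.5,-0.29,0.3,0,0,-0.26]]]'
cat > wl.py <<'E'
import sys; from h import *
im=vision.snapshot("wrist"); c=vision.camera_params("wrist"); n=sys.argv[1]
cv2.imwrite(f"pics/{sys.argv[2]}.png",im[...,::-1])
z=M[n][:,2].max()
for d in vision.place_of("wrist",n)[:3]: print("place",d["xy"],round(d["conf"],2),plane(c,d["xy"],0).round(4))
for d in vision.cut_out("wrist",n)[:3]:
    if d["region"].sum()<50: continue
    p,k,a,b=fit(c,n,d["region"]); print("fit",p.round(4),"area",a,round(b),"conf",d["conf"],d["rect"])
E
python3 wl.py bottle w1; python3 -c "
from h import *;c=vision.camera_params('top');print(plane(c,(240.7,207.3),.056),plane(c,(239.3,207.3),.08))"
```

```text
t: 1.88
tcp_pos: [0.2973, 0.4322, 0.2314]
eef_rot: [-0.641, -3.075, -0.001]
contact_force: [-0.3, 0.4, -0.3]
gripper_width: 0.0857
grasp_force: 0.0
t: 2.72
tcp_pos: [0.3647, 0.3376, 0.2313]
eef_rot: [-0.64, -3.075, -0.0]
contact_force: [0.4, 0.0, 0.8]
gripper_width: 0.0857
grasp_force: 0.0
t: 3.55
tcp_pos: [0.3994, 0.2913, 0.2019]
eef_rot: [0.004, 3.141, 0.001]
contact_force: [0.9, 1.1, 0.0]
gripper_width: 0.0854
grasp_force: 0.0
place [315.4, 171.3] 0.81 [0.3957 0.2838]
fit [ 0.3952  0.2849 -2.2194] area 1305 1340 conf 0.94 [314.3, 176.6, 37.2, 48.9]
fit [ 0.434  -0.0335  7.5513] area 3991 2927 conf 0.33 [32.5, 212.5, 64.0, 81.8]
[0.39500276 0.28148892] [0.39270567 0.28030511]
```

View pics/w1.png

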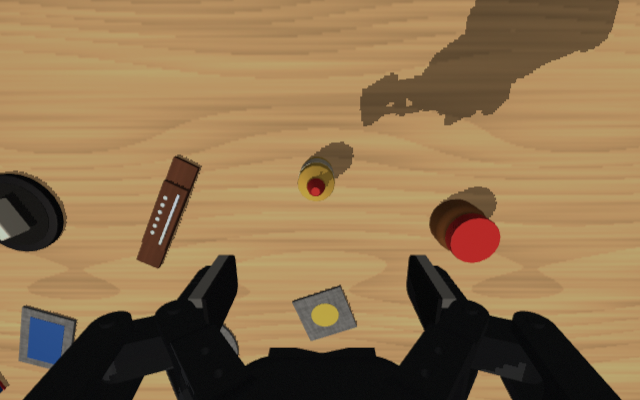

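The wrist view shows the bottle at (315,180), the bridge at (168,212), the bottle mat at (325,313) and the jar at (470,235). The wrist fit puts the bottle at (0.395, 0.284), agreeing with the top view.

```bash
for n in bridge bottle_mat; do python3 wl.py $n x; done; python3 plan.py 0.395 0.284 0.024 1.5708
```

```text
place [22.9, 209.6] 0.46 [ 0.443  -0.0798]
fit [ 0.4477  0.0992 -0.4791] area 3148 3183 conf 0.88 [168.8, 211.6, 65.8, 114.0]
fit [0.5972 0.2942 1.6377] area 2175 2221 conf 0.95 [323.9, 314.5, 61.1, 55.7]
tcp [0.3993 0.2907 0.2013] w 0.085 j6 -1.18 shift [ 0.043 -0.067  1.773] turn [ 0.    -0.    -0.002] t 4.0
```

```bash
python3 -m inch '[[[1,0.04,-0.07,0.1,0,0,0],[1,0.04,-0.07,0.25,0,0,0],[1,0.04,-0.07,0.4,0,0,0],[1,0.04,-0.07,0.55,0,0,0],[1,0.04,-0.07,0.7,0,0,0],[1,0.04,-0.07,0.85,0,0,0],[1,0.04,-0.07,0.95,0,0,0],[1,0.04,-0.07,1,0,0,0],[1,0.04,-0.07,1,0,0,0],[1,0.04,-0.07,1,0,0,0]]]' 30
python3 -m inch '[[[1,0,0,0.1,0,0,0],[1,0,0,0.2,0,0,0],[1,0,0,0.3,0,0,0],[1,0,0,0.4,0,0,0],[1,0,0,0.5,0,0,0],[1,0,0,0.6,0,0,0],[1,0,0,0.7,0,0,0],[1,0,0,0.77,0,0,0],[1,0,0,0.77,0,0,0],[1,0,0,0.77,0,0,0]]]'
python3 -m inch '[[[0.8,0,0,0,0,0,0],[0.7,0,0,0,0,0,0],[0.6,0,0,0,0,0,0],[0.5,0,0,0,0,0,0],[0.4,0,0,0,0,0,0],[0.3,0,0,0,0,0,0],[0.3,0,0,0,0,0,0],[0.3,0,0,0,0,0,0],[0.3,0,0,0,0,0,0],[0.3,0,0,0,0,0,0]]]' 30
python3 plan.py 0.597 0.294 0.055 1.5708
```

```text
t: 4.83
tcp_pos: [0.3956, 0.2838, 0.1017]
eef_rot: [0.004, 3.141, 0.0]
contact_force: [0.5, -0.6, 0.2]
gripper_width: 0.0857
grasp_force: 0.0
t: 5.67
tcp_pos: [0.395, 0.2836, 0.0238]
eef_rot: [-0.004, -3.141, 0.001]
contact_force: [0.3, -1.3, 0.1]
gripper_width: 0.0854
grasp_force: 0.0
t: 6.5
tcp_pos: [0.3958, 0.2839, 0.0249]
eef_rot: [0.004, 3.141, 0.001]
contact_force: [-1.1, 0.1, 5.7]
gripper_width: 0.0369
grasp_force: 30.4
tcp [0.3958 0.2839 0.0249] w 0.037 j6 -1.19 shift [-2.012  0.105 -0.299] turn [ 0.     0.001 -0.002] t 6.5
```

```bash
python3 -m inch '[[[0.3,0,0,-0.1,0,0,0],[0.3,0,0,-0.2,0,0,0],[0.3,-0.06,0,-0.22,0,0,0],[0.3,-0.18,0.01,-0.22,0,0,0],[0.3,-0.34,0.02,-0.22,0,0,0],[0.3,-0.5,0.03,-0.22,0,0,0],[0.3,-0.66,0.04,-0.22,0,0,0],[0.3,-0.82,0.05,-0.22,0,0,0],[0.3,-0.94,0.05,-0.22,0,0,0],[0.3,-1,0.05,-0.22,0,0,0]]]'
python3 -m inch '[[[0.3,-0.06,0,0,0,0,0],[0.3,-0.18,0.01,0,0,0,0],[0.3,-0.34,0.02,0,0,0,0],[0.3,-0.5,0.03,0,0,0,0],[0.3,-0.66,0.04,0,0,0,0],[0.3,-0.82,0.05,0,0,0,0],[0.3,-0.94,0.05,0,0,0,0],[0.3,-1.01,0.05,0,0,0,0],[0.3,-1,0.05,0,0,0,0],[0.3,-1,0.05,0,0,0,0]]]' || python3 -m inch '[[[0.3,-0.06,0,0,0,0,0],[0.3,-0.18,0.01,0,0,0,0],[0.3,-0.34,0.02,0,0,0,0],[0.3,-0.5,0.03,0,0,0,0],[0.3,-0.66,0.04,0,0,0,0],[0.3,-0.82,0.05,0,0,0,0],[0.3,-0.94,0.05,0,0,0,0],[0.3,-1,0.05,0,0,0,0],[0.3,-1,0.05,0,0,0,0],[0.3,-1,0.05,0,0,0,0]]]'
python3 plan.py 0.597 0.294 0.0285 1.5708
```

```text
t: 7.33
tcp_pos: [0.4975, 0.2884, 0.0468]
eef_rot: [0.005, 3.14, 0.001]
contact_force: [-0.4, -0.5, -1.1]
gripper_width: 0.0374
grasp_force: 30.4
t: 8.17
tcp_pos: [0.5947, 0.2932, 0.046]
eef_rot: [-0.004, -3.141, 0.0]
contact_force: [0.0, -1.2, -0.9]
gripper_width: 0.0372
grasp_force: 30.4
tcp [0.5947 0.2932 0.046 ] w 0.037 j6 -1.29 shift [-0.023  0.008  0.175] turn [-0.    -0.001 -0.001] t 8.2out of range
```

```bash
python3 -m inch '[[[0.3,-0.02,0.01,0.03,0,0,0],[0.3,-0.02,0.01,0.07,0,0,0],[0.3,-0.02,0.01,0.1,0,0,0],[0.3,-0.02,0.01,0.13,0,0,0],[0.3,-0.02,0.01,0.15,0,0,0],[0.3,-0.02,0.01,0.16,0,0,0],[0.3,-0.02,0.01,0.17,0,0,0],[0.3,-0.02,0.01,0.175,0,0,0],[0.3,-0.02,0.01,0.175,0,0,0],[0.3,-0.02,0.01,0.175,0,0,0]]]'
```

```text
t: 9.0
tcp_pos: [0.5975, 0.2943, 0.029]
eef_rot: [0.004, 3.141, 0.0]
contact_force: [0.7, -0.6, -0.9]
gripper_width: 0.0371
grasp_force: 30.4
```

```bash
python3 -m inch '[[[0.3,0,0,0.01,0,0,0],[0.3,0,0,0.015,0,0,0],[0.3,0,0,0.015,0,0,0],[0.5,0,0,0.015,0,0,0],[0.55,0,0,0.015,0,0,0],[0.6,0,0,0.015,0,0,0],[0.8,0,0,0.015,0,0,0],[1,0,0,0.015,0,0,0],[1,0,0,0.015,0,0,0],[1,0,0,0.015,0,0,0]]]'
python3 -m inch '[[[1,0,0,-0.1,0,0,0],[1,0,0,-0.2,0,0,0],[1,0,0,-0.35,0,0,0],[1,0,0,-0.5,0,0,0],[1,0,0,-0.65,0,0,0],[1,0,0,-0.8,0,0,0],[1,0,0,-0.9,0,0,0],[1,0,0,-1,0,0,0],[1,0,0,-1,0,0,0],[1,0,0,-1,0,0,0]]]'
python3 wl.py bottle w2; for n in plug_mat plug; do python3 wl.py $n x; done
python3 plan.py 0.448 -0.08 0.13 1.97
```

```text
t: 9.83
tcp_pos: [0.5973, 0.2942, 0.0272]
eef_rot: [-0.004, -3.141, -0.0]
contact_force: [-0.8, 0.3, 0.3]
gripper_width: 0.0855
grasp_force: 0.0
t: 10.67
tcp_pos: [0.5977, 0.2943, 0.128]
eef_rot: [0.004, 3.14, 0.001]
contact_force: [0.4, 0.0, -0.4]
gripper_width: 0.085
grasp_force: 0.0
place [323.6, 191.4] 0.9 [0.5966 0.296 ]
place [136.8, 251.8] 0.68 [0.6602 0.1057]
fit [ 0.5978  0.2941 -1.6162] area 2360 2394 conf 0.86 [323.3, 204.5, 47.0, 63.0]
fit [0.4689 0.4458 2.39  ] area 6678 6204 conf 0.61 [552.3, 32.0, 138.9, 64.1]
place [135.1, 250.4] 0.6 [0.6574 0.1047]
fit [ 0.6585  0.1056 -0.2944] area 10913 11075 conf 0.94 [133.7, 249.2, 125.9, 114.7]
tcp [0.5972 0.2941 0.1269] w 0.085 j6 -1.29 shift [ 1.483 -3.745 -0.029] turn [-0.    -0.    -0.256] t 11.1
```

View pics/w2.png

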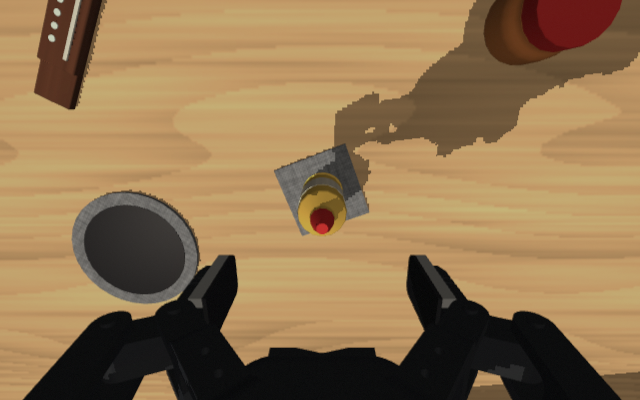

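The bottle stands on its mat at (323,205), upright, at (0.5978, 0.2941) against the mat's (0.597, 0.294). The plug is next.

```bash
for i in 1 2 3; do python3 -m inch '[[[1,0.03,-0.07,0,0,0,0],[1,0.08,-0.2,0,0,0,0],[1,0.14,-0.36,0,0,0,0],[1,0.2,-0.52,0,0,0,0],[1,0.26,-0.66,0,0,0,0],[1,0.31,-0.8,0,0,0,0],[1,0.36,-0.9,0,0,0,0],[1,0.37,-0.94,0,0,0,0],[1,0.37,-0.94,0,0,0,0],[1,0.37,-0.94,0,0,0,0]]]' >/dev/null; done
python3 -m inch '[[[1,0.03,-0.07,0,0,0,-0.05],[1,0.08,-0.2,0,0,0,-0.1],[1,0.14,-0.36,0,0,0,-0.15],[1,0.2,-0.52,0,0,0,-0.2],[1,0.26,-0.66,0,0,0,-0.256],[1,0.31,-0.8,0,0,0,-0.256],[1,0.36,-0.9,0,0,0,-0.256],[1,0.37,-0.94,0,0,0,-0.256],[1,0.37,-0.94,0,0,0,-0.256],[1,0.37,-0.94,0,0,0,-0.256]]]'
python3 wl.py plug w3
python3 - <<'E'
from h import *
im=vision.snapshot("wrist"); c=vision.camera_params("wrist"); hsv=cv2.cvtColor(im,cv2.COLOR_RGB2HSV).astype(int)
M["tab"]=box(.044,.014,.01,.036); m=((hsv[...,1]<70)&(hsv[...,2]>110)).astype(np.uint8)
n,l,s,_=cv2.connectedComponentsWithStats(m)
for i in range(1,n):
    if s[i,4]>150: print(s[i],[np.round(q,4) for q in fit(c,"tab",l==i)])
E
python3 plan.py 0.448 -0.08 0.014 1.97
```

```text
t: 14.45
tcp_pos: [0.4488, -0.0809, 0.1273]
eef_rot: [-0.624, 3.079, 0.001]
contact_force: [0.3, 0.2, 0.6]
gripper_width: 0.0854
grasp_force: 0.0
place [321.3, 187.2] 0.73 [ 0.445  -0.0831]
fit [ 0.4453 -0.0818 -0.7195] area 8800 9025 conf 0.86 [324.1, 190.1, 105.8, 109.6]
[  63    0   75  157 3235] [array([ 0.4298, -0.2783,  3.17  ]), np.float64(0.0), np.int64(3235), np.float64(2598.2785)]
[315 175  16  50 791] [array([ 0.4484, -0.0804,  0.4105]), np.float64(0.0), np.int64(791), np.float64(945.3983)]
[ 64 228  46  73 537] [array([ 0.5987, -0.2676,  0.5014]), np.float64(0.0), np.int64(537), np.float64(1903.1074)]
[462 247  65  43 258] [array([ 0.4486,  0.0954, -0.3434]), np.float64(0.0), np.int64(258), np.float64(1631.7004)]
[227 293  60  71 902] [array([ 0.6007, -0.0875,  0.7457]), np.float64(0.0), np.int64(902), np.float64(1185.3762)]
tcp [ 0.4486 -0.0808  0.1273] w 0.085 j6 -2.42 shift [0.003 0.01  1.133] turn [0.    0.    0.001] t 14.7
```

View pics/w3.png

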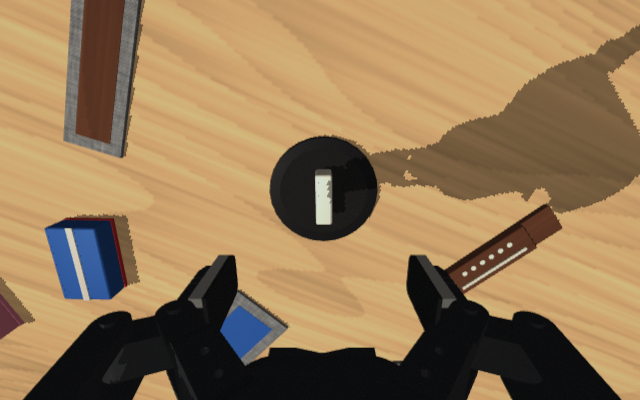

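The plug is centred at (324,188) with its tab aligned to the tool. The block (88,258) and bridge (505,247) are also in view. I'll descend and grip the tab.

```bash
python3 -m inch '[[[1,0,0,0.1,0,0,0],[1,0,0,0.25,0,0,0],[1,0,0,0.4,0,0,0],[1,0,0,0.55,0,0,0],[1,0,0,0.7,0,0,0],[1,0,0,0.85,0,0,0],[1,0,0,0.95,0,0,0],[1,0,0,1,0,0,0],[1,0,0,1,0,0,0],[1,0,0,1,0,0,0]]]' 40
python3 -m inch '[[[0.9,0,0,0.06,0,0,0],[0.7,0,0,0.12,0,0,0],[0.5,0,0,0.12,0,0,0],[0.3,0,0,0.12,0,0,0],[0.05,0,0,0.12,0,0,0],[0.05,0,0,0.12,0,0,0],[0.05,0,0,0.12,0,0,0],[0.05,0,0,0.12,0,0,0],[0.05,0,0,0.12,0,0,0],[0.05,0,0,0.12,0,0,0]]]'
python3 -m inch '[[[0.05,0,0,0,0,0,0],[0.05,0,0,0,0,0,0],[0.05,0,0,-0.05,0,0,0],[0.05,0,0,-0.1,0,0,0],[0.05,0,0,-0.15,0,0,0],[0.05,0,0,-0.2,0,0,0],[0.05,0,0,-0.22,0,0,0],[0.05,0,0,-0.22,0,0,0],[0.05,0,0,-0.22,0,0,0],[0.05,0,0,-0.22,0,0,0]]]'
python3 wl.py plug x; python3 plan.py 0.6595 0.106 0.038 1.97
```

```text
t: 15.48
tcp_pos: [0.4486, -0.0814, 0.0274]
eef_rot: [-0.624, 3.079, -0.0]
contact_force: [-0.3, 0.7, 0.2]
gripper_width: 0.0848
grasp_force: 0.0
t: 16.32
tcp_pos: [0.4489, -0.0816, 0.0157]
eef_rot: [-0.624, 3.078, -0.001]
contact_force: [-0.4, 0.4, 2.5]
gripper_width: 0.0132
grasp_force: 39.9
t: 17.15
tcp_pos: [0.4482, -0.0813, 0.0371]
eef_rot: [0.624, -3.079, -0.0]
contact_force: [-1.2, -0.1, -1.1]
gripper_width: 0.0133
grasp_force: 39.4
place [321.9, 240.4] 0.65 [ 0.4556 -0.0783]
fit [ 0.4468 -0.0823  1.7886] area 18135 18632 conf 0.88 [322.3, 238.3, 177.4, 165.6]
tcp [ 0.4482 -0.0813  0.037 ] w 0.013 j6 -2.42 shift [-2.675  0.903 -0.01 ] turn [ 0. -0.  0.] t 17.3
```

```bash
for i in 1 2 3; do python3 -m inch '[[[0.05,-0.05,0.017,0,0,0,0],[0.05,-0.15,0.05,0,0,0,0],[0.05,-0.29,0.1,0,0,0,0],[0.05,-0.44,0.15,0,0,0,0],[0.05,-0.59,0.2,0,0,0,0],[0.05,-0.74,0.25,0,0,0,0],[0.05,-0.84,0.28,0,0,0,0],[0.05,-0.895,0.302,0,0,0,0],[0.05,-0.895,0.302,0,0,0,0],[0.05,-0.895,0.302,0,0,0,0]]]'|grep -E "tcp|grasp"; done
python3 plan.py 0.660 0.1065 0.0205 1.97
```

```text
tcp_pos: [0.5189, -0.0186, 0.0371]
grasp_force: 39.4
tcp_pos: [0.5896, 0.0439, 0.0371]
grasp_force: 39.4
tcp_pos: [0.6601, 0.1063, 0.0371]
grasp_force: 39.4
tcp [0.6601 0.1063 0.0371] w 0.013 j6 -1.99 shift [0.    0.002 0.166] turn [ 0. -0.  0.] t 19.8
```

```bash
python3 -m inch '[[[0.05,0,0,0.04,0,0,0],[0.05,0,0,0.08,0,0,0],[0.05,0,0,0.11,0,0,0],[0.05,0,0,0.14,0,0,0],[0.05,0,0,0.16,0,0,0],[0.05,0,0,0.175,0,0,0],[0.05,0,0,0.18,0,0,0],[0.05,0,0,0.18,0,0,0],[0.05,0,0,0.18,0,0,0],[0.05,0,0,0.18,0,0,0]]]'
python3 -m inch '[[[0.25,0,0,0,0,0,0],[0.4,0,0,0,0,0,0],[0.6,0,0,0,0,0,0],[1,0,0,0,0,0,0],[1,0,0,0,0,0,0],[1,0,0,-0.2,0,0,0],[1,0,0,-0.4,0,0,0],[1,0,0,-0.6,0,0,0],[1,0,0,-0.8,0,0,0],[1,0,0,-1,0,0,0]]]'
for n in plug block_mat block; do echo $n; python3 wl.py $n w4; done
python3 plan.py 0.599 -0.267 0.12 2.0
```

```text
t: 20.63
tcp_pos: [0.6607, 0.1065, 0.0197]
eef_rot: [-0.624, 3.079, -0.0]
contact_force: [-3.0, -1.2, 3.2]
gripper_width: 0.0132
grasp_force: 40.0
t: 21.47
tcp_pos: [0.6605, 0.1065, 0.1202]
eef_rot: [-0.624, 3.079, 0.0]
contact_force: [0.2, 1.0, 0.0]
gripper_width: 0.0855
grasp_force: 0.0
plug
place [320.5, 193.1] 0.57 [0.6656 0.1055]
place [527.9, 209.2] 0.42 [0.6025 0.2957]
fit [ 0.6641  0.1057 -2.0611] area 9518 9042 conf 0.83 [322.5, 191.7, 113.2, 113.4]
block_mat
place [94.8, 78.0] 0.66 [ 0.6419 -0.105 ]
fit [ 0.6401 -0.1044 -0.3874] area 11594 11987 conf 0.7 [96.1, 76.2, 142.2, 147.5]
block
place [93.7, 80.2] 0.33 [ 0.6416 -0.1041]
tcp [0.6596 0.1066 0.1176] w 0.086 j6 -1.99 shift [ 2.012 -3.205 -0.023] turn [ 0.001 -0.002 -0.019] t 21.9
```

```bash
for i in 1 2 3 4; do python3 -m inch '[[[1,0.03,-0.05,0,0,0,0],[1,0.1,-0.15,0,0,0,0],[1,0.19,-0.3,0,0,0,0],[1,0.28,-0.45,0,0,0,0],[1,0.38,-0.6,0,0,0,0],[1,0.46,-0.73,0,0,0,0],[1,0.5,-0.8,0,0,0,0],[1,0.5,-0.8,0,0,0,0],[1,0.5,-0.8,0,0,0,0],[1,0.5,-0.8,0,0,0,0]]]'|grep tcp; done
for n in block bridge_mat block_mat; do echo $n; python3 wl.py $n w5; done
python3 plan.py 0.599 -0.267 0.005 2.0
```

```text
tcp_pos: [0.6456, 0.014, 0.1193]
tcp_pos: [0.6307, -0.0791, 0.1193]
tcp_pos: [0.6158, -0.1722, 0.1192]
tcp_pos: [0.6009, -0.2653, 0.1191]
block
place [183.9, 247.2] 0.97 [ 0.7041 -0.369 ]
place [317.2, 301.2] 0.9 [ 0.7107 -0.224 ]
place [321.7, 190.0] 0.63 [ 0.5974 -0.2669]
fit [ 0.7076 -0.2225  0.2736] area 2053 3846 conf 0.79 [321.6, 307.9, 45.6, 65.8]
fit [ 0.7013 -0.3733  0.5284] area 4389 5399 conf 0.68 [171.2, 253.1, 86.7, 90.4]
fit [ 0.5963 -0.2666  0.3867] area 4889 5013 conf 0.64 [323.6, 193.7, 59.8, 90.6]
bridge_mat
fit [ 0.4751 -0.2916  2.7028] area 4354 15659 conf 0.79 [362.0, 37.0, 87.7, 73.9]
block_mat
place [446.7, 288.7] 0.91 [ 0.6445 -0.1073]
fit [ 0.6241 -0.1031 -3.9138] area 3246 6369 conf 0.76 [451.2, 279.4, 122.9, 88.5]
tcp [ 0.6009 -0.2659  0.1193] w 0.085 j6 -2.57 shift [ 0.021 -0.003  1.143] turn [ 0.    -0.    -0.019] t 25.7
```

View pics/w5.png

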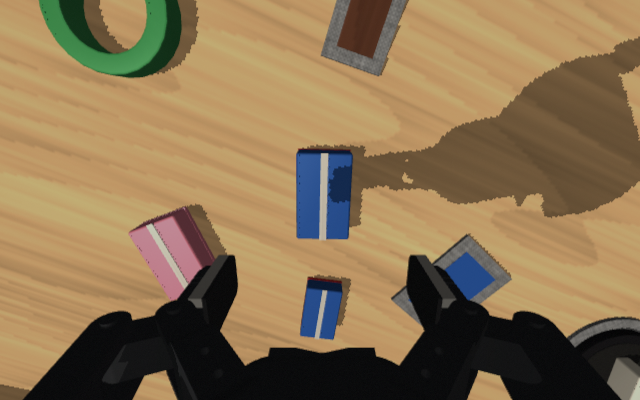

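The block is at (324,193), squared to the tool; its small twin is below at (320,308) and the pink one at (175,255). Descending and gripping.

```bash
python3 -m inch '[[[1,0.04,0,0.1,0,0,0],[1,0.04,0,0.25,0,0,0],[1,0.04,0,0.4,0,0,0],[1,0.04,0,0.55,0,0,0],[1,0.04,0,0.7,0,0,0],[1,0.04,0,0.85,0,0,0],[1,0.04,0,0.95,0,0,0],[1,0.04,0,1,0,0,0],[1,0.04,0,1,0,0,0],[1,0.04,0,1,0,0,0]]]' 40
python3 -m inch '[[[1,0,0,0.06,0,0,0],[1,0,0,0.12,0,0,0],[0.9,0,0,0.14,0,0,0],[0.7,0,0,0.14,0,0,0],[0.5,0,0,0.14,0,0,0],[0.4,0,0,0.14,0,0,0],[0.4,0,0,0.14,0,0,0],[0.4,0,0,0.14,0,0,0],[0.4,0,0,0.14,0,0,0],[0.4,0,0,0.14,0,0,0]]]'
python3 -m inch '[[[0.4,0,0,0,0,0,0],[0.4,0,0,0,0,0,0],[0.4,0,0,-0.05,0,0,0],[0.4,0,0,-0.1,0,0,0],[0.4,0,0,-0.15,0,0,0],[0.4,0,0,-0.2,0,0,0],[0.4,0,0,-0.22,0,0,0],[0.4,0,0,-0.22,0,0,0],[0.4,0,0,-0.22,0,0,0],[0.4,0,0,-0.22,0,0,0]]]'
python3 plan.py 0.6425 -0.106 0.027 1.19
```

```text
t: 26.53
tcp_pos: [0.5974, -0.2678, 0.0195]
eef_rot: [-0.624, 3.079, -0.0]
contact_force: [0.6, -0.4, -0.0]
gripper_width: 0.0853
grasp_force: 0.0
t: 27.37
tcp_pos: [0.5974, -0.2678, 0.0056]
eef_rot: [-0.624, 3.079, -0.001]
contact_force: [1.2, -1.2, 0.8]
gripper_width: 0.0449
grasp_force: 43.7
t: 28.2
tcp_pos: [0.5969, -0.2675, 0.027]
eef_rot: [0.624, -3.079, -0.001]
contact_force: [-0.5, 0.9, -1.4]
gripper_width: 0.0452
grasp_force: 43.5
tcp [ 0.5969 -0.2675  0.027 ] w 0.045 j6 -2.58 shift [-1.048e+00  1.310e+00  1.000e-03] turn [ 0.    -0.     0.497] t 28.2
```

```bash
python3 -m inch '[[[0.4,-0.03,0.04,0,0,0,0],[0.4,-0.09,0.11,0,0,0,0],[0.4,-0.18,0.22,0,0,0,0],[0.4,-0.27,0.33,0,0,0,0],[0.4,-0.36,0.45,0,0,0,0],[0.4,-0.44,0.55,0,0,0,0],[0.4,-0.5,0.62,0,0,0,0],[0.4,-0.525,0.655,0,0,0,0],[0.4,-0.525,0.655,0,0,0,0],[0.4,-0.525,0.655,0,0,0,0]]]'
python3 -m inch '[[[0.4,-0.03,0.04,0,0,0,0.04],[0.4,-0.09,0.11,0,0,0,0.1],[0.4,-0.18,0.22,0,0,0,0.16],[0.4,-0.27,0.33,0,0,0,0.23],[0.4,-0.36,0.45,0,0,0,0.3],[0.4,-0.44,0.55,0,0,0,0.37],[0.4,-0.5,0.62,0,0,0,0.43],[0.4,-0.525,0.655,0,0,0,0.48],[0.4,-0.525,0.655,0,0,0,0.497],[0.4,-0.525,0.655,0,0,0,0.497]]]'
python3 plan.py 0.6425 -0.106 0.01 1.19
```

```text
t: 29.03
tcp_pos: [0.6201, -0.1869, 0.0273]
eef_rot: [0.624, -3.079, 0.001]
contact_force: [0.1, -0.4, -1.0]
gripper_width: 0.0453
grasp_force: 43.5
t: 29.87
tcp_pos: [0.6429, -0.1066, 0.0273]
eef_rot: [0.596, 3.084, -0.0]
contact_force: [-0.6, -0.6, -0.9]
gripper_width: 0.0453
grasp_force: 43.4
tcp [ 0.6429 -0.1066  0.0273] w 0.045 j6 -1.54 shift [0.006 0.005 0.173] turn [-0.     0.    -0.001] t 29.9
```

```bash
python3 -m inch '[[[0.4,0,0,0.04,0,0,0],[0.4,0,0,0.08,0,0,0],[0.4,0,0,0.11,0,0,0],[0.4,0,0,0.14,0,0,0],[0.4,0,0,0.16,0,0,0],[0.4,0,0,0.175,0,0,0],[0.4,0,0,0.18,0,0,0],[0.4,0,0,0.18,0,0,0],[0.4,0,0,0.18,0,0,0],[0.4,0,0,0.18,0,0,0]]]'
python3 -m inch '[[[0.6,0,0,0,0,0,0],[0.7,0,0,0,0,0,0],[0.85,0,0,0,0,0,0],[1,0,0,0,0,0,0],[1,0,0,0,0,0,0],[1,0,0,-0.2,0,0,0],[1,0,0,-0.4,0,0,0],[1,0,0,-0.6,0,0,0],[1,0,0,-0.8,0,0,0],[1,0,0,-1,0,0,0]]]'
for n in block; do echo $n; python3 wl.py $n w6; done
python3 plan.py 0.4478 0.0993 0.10 1.09
```

```text
t: 30.7
tcp_pos: [0.643, -0.1062, 0.0096]
eef_rot: [0.595, 3.084, -0.0]
contact_force: [-1.4, -0.2, 2.6]
gripper_width: 0.045
grasp_force: 43.8
t: 31.53
tcp_pos: [0.6428, -0.106, 0.1102]
eef_rot: [0.595, 3.085, 0.0]
contact_force: [-0.7, 0.2, -0.7]
gripper_width: 0.0854
grasp_force: 0.0
block
place [234.7, 295.9] 0.78 [ 0.7139 -0.2303]
place [318.4, 201.2] 0.64 [ 0.6507 -0.1118]
fit [ 0.7259 -0.2173 -0.4722] area 1658 4165 conf 0.95 [249.6, 304.9, 52.0, 64.9]
fit [0.6467 0.0837 2.6731] area 5081 8467 conf 0.66 [563.4, 116.6, 152.7, 156.4]
fit [ 0.649  -0.1081 -0.3947] area 5356 5069 conf 0.59 [322.1, 205.1, 57.4, 91.7]
tcp [ 0.6443 -0.1066  0.1113] w 0.086 j6 -1.54 shift [2.59  1.181 0.102] turn [0.    0.003 0.064] t 31.7
```

View pics/w6.png

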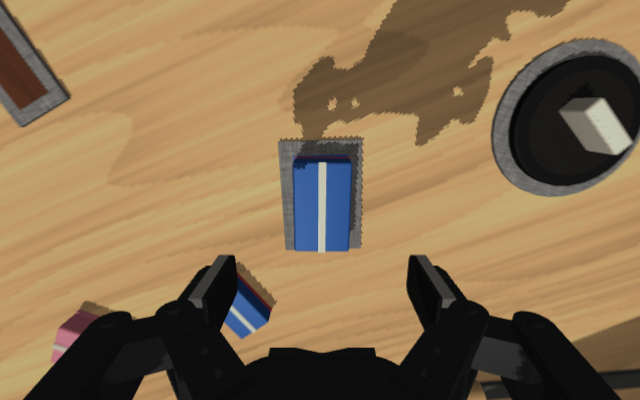

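The block sits squarely on its mat (centre 322,203) with even margins, and the plug sits inside its mat ring at upper right. The bridge is next.

```bash
for i in 1 2; do python3 -m inch '[[[1,0.05,0.02,0,0,0,0],[1,0.15,0.07,0,0,0,0],[1,0.3,0.14,0,0,0,0],[1,0.45,0.2,0,0,0,0],[1,0.6,0.27,0,0,0,0],[1,0.74,0.33,0,0,0,0],[1,0.83,0.37,0,0,0,0],[1,0.86,0.39,0,0,0,0],[1,0.86,0.39,0,0,0,0],[1,0.86,0.39,0,0,0,0]]]'|grep tcp; done
python3 -m inch '[[[1,0.05,0.02,0,0,0,0.02],[1,0.15,0.07,0,0,0,0.04],[1,0.3,0.14,0,0,0,0.06],[1,0.45,0.2,0,0,0,0.06],[1,0.6,0.27,0,0,0,0.06],[1,0.74,0.33,0,0,0,0.06],[1,0.83,0.37,0,0,0,0.06],[1,0.86,0.39,0,0,0,0.06],[1,0.86,0.39,0,0,0,0.06],[1,0.86,0.39,0,0,0,0.06]]]'
python3 wl.py bridge w7
python3 plan.py 0.4478 0.0993 0.002 1.09
```

```text
tcp_pos: [0.5776, -0.0381, 0.1089]
tcp_pos: [0.5127, 0.03, 0.1095]
t: 34.18
tcp_pos: [0.4475, 0.0982, 0.1096]
eef_rot: [0.739, 3.052, -0.0]
contact_force: [0.0, 0.3, 0.3]
gripper_width: 0.0854
grasp_force: 0.0
place [323.3, 198.5] 0.9 [0.4496 0.0992]
fit [0.4486 0.0994 2.6588] area 5670 5794 conf 0.6 [324.0, 194.4, 37.4, 165.1]
tcp [0.4475 0.098  0.1094] w 0.085 j6 -1.14 shift [0.004 0.013 1.074] turn [0.    0.    0.003] t 34.3
```

View pics/w7.png

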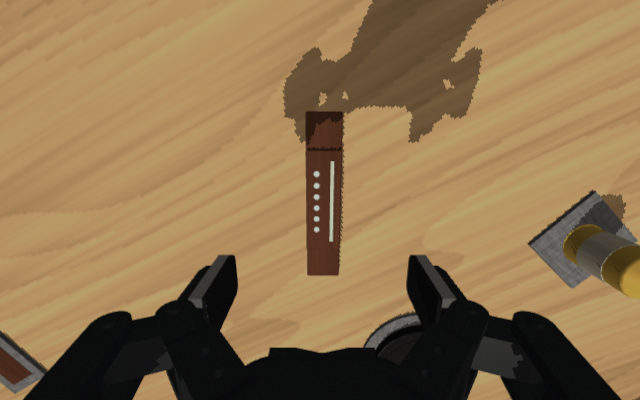

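The bridge is at (324,194), aligned with the tool. Gripping low.

```bash
python3 -m inch '[[[1,0,0.01,0.1,0,0,0],[1,0,0.01,0.25,0,0,0],[1,0,0.01,0.4,0,0,0],[1,0,0.01,0.55,0,0,0],[1,0,0.01,0.7,0,0,0],[1,0,0.01,0.85,0,0,0],[1,0,0.01,0.95,0,0,0],[1,0,0.01,1,0,0,0],[1,0,0.01,1,0,0,0],[1,0,0.01,1,0,0,0]]]' 40
python3 -m inch '[[[1,0,0,0.04,0,0,0],[0.9,0,0,0.07,0,0,0],[0.7,0,0,0.07,0,0,0],[0.5,0,0,0.07,0,0,0],[0.2,0,0,0.07,0,0,0],[0.2,0,0,0.07,0,0,0],[0.2,0,0,0.07,0,0,0],[0.2,0,0,0.07,0,0,0],[0.2,0,0,0.07,0,0,0],[0.2,0,0,0.07,0,0,0]]]'
python3 -m inch '[[[0.2,0,0,0,0,0,0],[0.2,0,0,0,0,0,0],[0.2,0,0,-0.05,0,0,0],[0.2,0,0,-0.1,0,0,0],[0.2,0,0,-0.15,0,0,0],[0.2,0,0,-0.2,0,0,0],[0.2,0,0,-0.22,0,0,0],[0.2,0,0,-0.22,0,0,0],[0.2,0,0,-0.22,0,0,0],[0.2,0,0,-0.22,0,0,0]]]'
python3 plan.py 0.4087 -0.2962 0.024 1.66
```

```text
t: 35.17
tcp_pos: [0.4476, 0.0993, 0.0094]
eef_rot: [0.74, 3.053, -0.0]
contact_force: [0.1, -0.2, -0.0]
gripper_width: 0.0857
grasp_force: 0.0
t: 36.0
tcp_pos: [0.4478, 0.0993, 0.0027]
eef_rot: [0.739, 3.052, 0.0]
contact_force: [-0.4, 0.7, 4.4]
gripper_width: 0.0285
grasp_force: 40.0
t: 36.83
tcp_pos: [0.4471, 0.0994, 0.0241]
eef_rot: [-0.739, -3.053, 0.0]
contact_force: [0.5, -1.0, -0.5]
gripper_width: 0.0285
grasp_force: 39.6
tcp [0.4471 0.0994 0.0241] w 0.029 j6 -1.14 shift [-1.469e+00 -3.693e+00  1.000e-03] turn [-0.    -0.    -0.359] t 36.8
```

```bash
for i in 1 2 3; do python3 -m inch '[[[0.2,-0.02,-0.05,0,0,0,0],[0.2,-0.06,-0.15,0,0,0,0],[0.2,-0.12,-0.3,0,0,0,0],[0.2,-0.18,-0.46,0,0,0,0],[0.2,-0.25,-0.62,0,0,0,0],[0.2,-0.31,-0.77,0,0,0,0],[0.2,-0.35,-0.88,0,0,0,0],[0.2,-0.367,-0.923,0,0,0,0],[0.2,-0.367,-0.923,0,0,0,0],[0.2,-0.367,-0.923,0,0,0,0]]]'|grep -E "tcp|grasp"; done
python3 wl.py bridge_mat w8
python3 plan.py 0.4087 -0.2962 0.024 1.66
```

```text
tcp_pos: [0.4376, 0.0003, 0.0242]
grasp_force: 39.6
tcp_pos: [0.4281, -0.0979, 0.0242]
grasp_force: 39.6
tcp_pos: [0.4183, -0.1969, 0.0241]
grasp_force: 39.6
fit [ 0.3823 -0.2972  0.0625] area 12814 21417 conf 0.82 [142.7, 268.8, 187.2, 227.6]
tcp [ 0.4184 -0.1964  0.0241] w 0.029 j6 -1.80 shift [-0.369 -0.932  0.001] turn [ 0.    -0.    -0.359] t 39.5
```

View pics/w8.png

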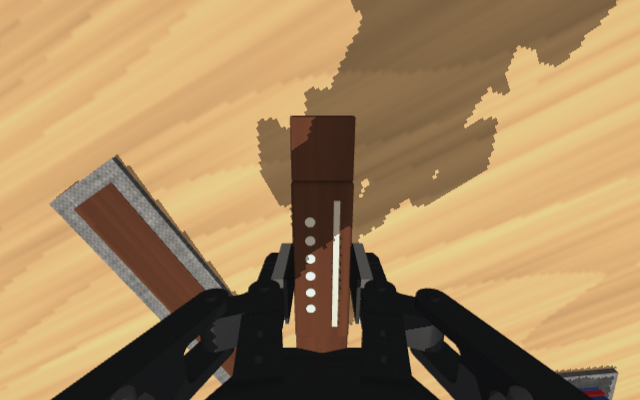

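The bridge is held level, and the near end of its mat shows corners at (51,203) and (116,156). I'll check the mat pose from those corners and from the top view's colour edges.

Run:
```python
from h import *
c=vision.camera_params("wrist")
a,b=plane(c,(51,203),.004),plane(c,(116,156),.004); m=(a+b)/2; d=b-a
print(a,b,np.linalg.norm(d)); n=np.array([-d[1],d[0]])/np.linalg.norm(d)
for s in(1,-1): print("centre",m+s*n*.085,"yaw",np.arctan2(n[1],n[0]))
```

```text
[ 0.32546997 -0.32519264] [ 0.32103295 -0.27388363] 0.051500504392933064
centre [ 0.23856751 -0.30686131] yaw -3.0553307525548856
centre [ 0.40793541 -0.29221497] yaw -3.0553307525548856
```

```bash
python3 -m inch '[[[0.2,-0.02,-0.05,0,0,0,-0.04],[0.2,-0.06,-0.15,0,0,0,-0.09],[0.2,-0.12,-0.3,0,0,0,-0.15],[0.2,-0.18,-0.46,0,0,0,-0.21],[0.2,-0.25,-0.62,0,0,0,-0.27],[0.2,-0.31,-0.77,0,0,0,-0.32],[0.2,-0.35,-0.87,0,0,0,-0.35],[0.2,-0.36,-0.915,0,0,0,-0.359],[0.2,-0.36,-0.915,0,0,0,-0.359],[0.2,-0.36,-0.915,0,0,0,-0.359]]]'
python3 plan.py 0.4083 -0.2945 0.0067 1.66
```

```text
t: 40.32
tcp_pos: [0.4086, -0.2943, 0.0241]
eef_rot: [0.138, -3.138, -0.001]
contact_force: [0.1, -1.0, -1.6]
gripper_width: 0.029
grasp_force: 39.6
tcp [ 0.4086 -0.2943  0.0241] w 0.029 j6 -2.52 shift [ 0.003 -0.002  0.174] turn [ 0.001 -0.    -0.001] t 40.3
```

```bash
python3 -m inch '[[[0.2,0,0,0.04,0,0,0],[0.2,0,0,0.08,0,0,0],[0.2,0,0,0.11,0,0,0],[0.2,0,0,0.14,0,0,0],[0.2,0,0,0.16,0,0,0],[0.2,0,0,0.175,0,0,0],[0.2,0,0,0.18,0,0,0],[0.2,0,0,0.18,0,0,0],[0.2,0,0,0.18,0,0,0],[0.2,0,0,0.18,0,0,0]]]'
python3 -m inch '[[[0.45,0,0,0,0,0,0],[0.6,0,0,0,0,0,0],[0.8,0,0,0,0,0,0],[1,0,0,0,0,0,0],[1,0,0,0,0,0,0],[1,0,0,-0.2,0,0,0],[1,0,0,-0.4,0,0,0],[1,0,0,-0.6,0,0,0],[1,0,0,-0.8,0,0,0],[1,0,0,-1,0,0,0]]]'
python3 wl.py bridge w9
python3 - <<'E'
from h import *
im=vision.snapshot("top"); cv2.imwrite("pics/top1.png",cv2.resize(im[110:260,210:460],(750,450),interpolation=0)[...,::-1])
E
```

```text
t: 41.15
tcp_pos: [0.4086, -0.2948, 0.0067]
eef_rot: [0.139, -3.138, -0.001]
contact_force: [-2.7, 2.7, 6.3]
gripper_width: 0.0292
grasp_force: 40.3
t: 41.98
tcp_pos: [0.4086, -0.295, 0.1072]
eef_rot: [0.139, -3.138, -0.0]
contact_force: [0.8, 0.1, -0.2]
gripper_width: 0.0854
grasp_force: 0.0
place [322.9, 201.4] 0.75 [ 0.4157 -0.2963]
fit [ 0.4141 -0.2976  0.0784] area 5992 5661 conf 0.68 [323.9, 195.5, 36.5, 170.7]
```

View pics/w9.png

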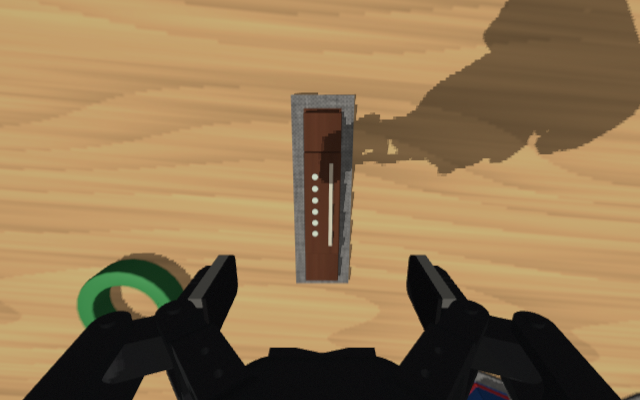

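View pics/top1.png

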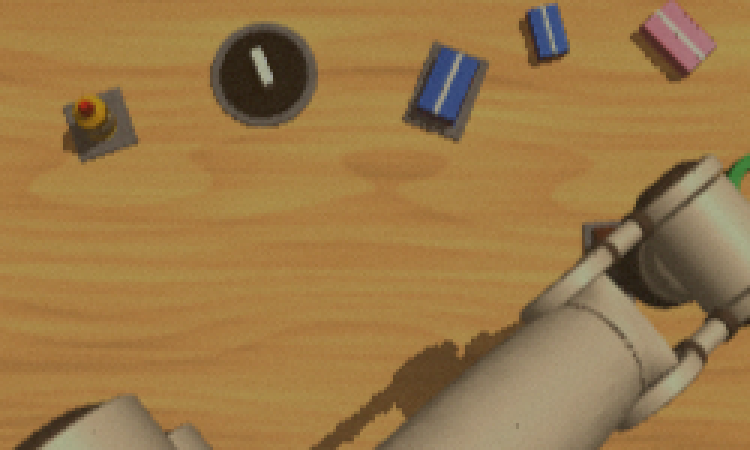

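Bridge (323,195) lies on its mat (323,188) with even side margins and about 3 mm lengthwise offset. In the top view the bottle, plug and block also sit on their mats. A final numeric check, with the models lifted 4 mm:

Run:
```python
from h import *
T=dict(block=(.6425,-.1065),plug=(.6593,.106),bottle=(.5978,.2944),bridge=(.4085,-.2945))
for n in ("bridge","block","plug"): M[n]=M[n]+[0,0,.004]
for cam in("top","side","wrist"):
    vision.snapshot(cam); c=vision.camera_params(cam)
    for n in(("bridge",) if cam=="wrist" else("block","plug","bridge","jar","tape")):
        for d in vision.cut_out(cam,n)[:5]:
            if d["region"].sum()<60: continue
            p,k,a,b=fit(c,n,d["region"])
            if n not in T or np.hypot(*(p[:2]-T[n]))<.06: print(cam,n,p.round(4),a,round(b),"off mm",((p[:2]-T[n])*1e3).round(1) if n in T else "")
```

```text
top block [ 0.6451 -0.1066  2.765 ] 289 325 off mm [ 2.6 -0.1]
top plug [ 0.6599  0.1029 -3.7657] 590 654 off mm [ 0.6 -3.1]
top jar [ 0.4577  0.4525 -8.8033] 329 361 off mm 
top tape [ 0.5404 -0.4782  6.9008] 252 617 off mm 
side plug [ 0.6739  0.119  -3.4423] 162 505 off mm [14.6 13. ]
side bridge [ 0.3997 -0.2971  0.0956] 637 740 off mm [-8.8 -2.6]
side jar [ 0.4542  0.4451 -2.8153] 251 349 off mm 
side tape [ 0.5281 -0.4658 -5.1613] 919 1324 off mm 
wrist bridge [ 0.4093 -0.2951  0.084 ] 5962 6104 off mm [ 0.8 -0.6]
```

```bash
python3 -c "
from rig import ctrl; print(ctrl.finish_job())"
```

```text
the job is handed in; nothing more can be done
None
```

The bridge, block, plug and bottle are each set down on their own mats, about 1–3 mm off centre by the last clear views (the side camera's rougher fits read 9 mm for the bridge and 20 mm for a mostly hidden plug); the jar and tape were left untouched, and the job is handed in with no verdict returned.

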